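Shut the gate valve home and back it off a quarter turn

TASK

Shut the gate valve of the test line: crank its red handwheel clockwise, as seen from above the wheel, through its several turns until you feel it come up firmly against its stop, without forcing it. Then turn it back anticlockwise a quarter turn so that the gate cannot jam, and let go of it; leave the pressure transmitter, the wrench and the loose coupler where they are.

Things in the scene. Friction and masses are not known exactly. Their poses are not given: they have to be found in the camera images.
- valve: The fixed gate valve in its short white pipe line on a dark base plate (110 x 460 mm) that runs along its y axis; x points to the far side. Origin: centre of the plate's underside. A white bypass pipe, 60 mm thick, runs along y overhead (axis at x -8 mm, z 356 mm): a gripper has room at the wheel only when it leans with the axle. Risers, 44 mm thick, at y -210 and 210.
- hub (a point): Centre of the red handwheel, on its axle, in the plane of the rim's upper face (wheel 156 mm across, rim bar 16 mm thick). Its z axis is the axle, pointing up out of the wheel, leaning 35 degrees from vertical towards the valve's -x; its y axis is the valve's y. Fixed: it does not turn with the wheel. The brass stem's end stands 5 to 9 mm above this plane in the middle.
- crank_grip (a point): Middle of the black crank handle on the wheel: a cylinder of 26 mm diameter parallel to the axle and 60 mm from it, ending 58 mm above the rim face; this point lies 36 mm above the rim face. The handle spins freely on its pin, so it can be held firmly and carried round the circle without turning the gripper.
- stem (a joint): Lift of the brass stem in m: 0 when the gate meets its stop, growing as the valve opens (anticlockwise) by only 1.5 mm per whole turn. It tells roughly how far there is to go; it is too fine to find the stop or set the quarter turn by.
- transmitter: Loose pressure transmitter, 60 x 70 mm foot, 140 mm tall, grey round head with blue display. Origin: centre of its underside. To be left alone.
- wrench: Loose steel wrench, 180 mm long, lying on the bench. To be left alone.
- coupler: Loose white pipe coupler, a ring 80 mm across and 60 mm tall, standing on the bench. Origin: centre of its underside. To be left alone.
- wheel: The turning red handwheel. Origin on the axle, 128 mm below the rim face; z along the axle, x towards the crank handle. About 2 N at the handle turns it; it stays where left. The stop comes at a different, unmarked angle each time, 1.2 to 2.3 turns clockwise of the start; it is slightly springy (see collar). 8 to 20 N at the handle against the stop is firm.
- collar_mark (a point): Outer end of the yellow tab on the green collar under the wheel, 40 mm from the axle, on its side towards the valve's -x. The collar is sprung: when the wheel is pressed against its stop, collar and wheel together twist on by about 1 degree for every 3 N at the handle, and spring back when it is let go.

How it is judged (in metres and radians):
On the way:
1. the wheel has been cranked clockwise and held firmly against its stop (about 6 N or more at the handle, so that the collar's tab twists by over 1.4 mm) (value of joint stem below 2e-05 m and distance of collar_mark from where it was at the start of the episode above 0.0014 m), for 0.1 s.
At the end, for the whole second after the job is handed in: After the stop was reached, the wheel stands 60 to 120 degrees anticlockwise of its stop (stem lift 0.25 to 0.5 mm), at rest and released; transmitter, wrench and coupler within 20 mm of where they stood (value of joint stem between 0.00025 and 0.0005 m and velocity of joint stem between -5e-05 and 5e-05 m/s and distance of each of transmitter, wrench, coupler from where it was at the start of the episode below 0.02 m); the robot touches nothing.
It fails at once if the wheel was forced hard against its stop (over about 40 N at the handle: the collar's tab twisted by over 9.6 mm) (distance of collar_mark from where it was at the start of the episode above 0.0096 m).
It fails at once if a bystander was knocked away (distance of any of transmitter, wrench, coupler from where it was at the start of the episode above 0.03 m).
It also fails if it takes over 72 s, if anything falls off the work surface, if the arm or the gripper's body presses on something with over 40 N, if the wrist force passes 120 N, or if a joint passes its speed limit or range.

ROBOT

A 6-joint arm with a two-finger parallel gripper is mounted at the origin on the work surface. World frame = base frame: x ahead of the robot, y to its left, z up, the work surface at z = 0. Lengths are in mm, angles in rad, forces in N, time in s.
With the tool pointing down it reaches from about 300 to 775 mm from the base axis. Payload 14.6 kg.
Tool frame: the origin (TCP) lies between the finger pads; the fingertips stand 19 mm ahead of it and the grasp point (between the pads) is the TCP; z points along the fingers, y is the line along which they close (so a half turn about z gives the same grasp; the last joint's range is limited). The gripper opens to 94 mm and grips with 3 to 60 N. Pads are 16 mm wide; open, the fingers measure 119 mm over their backs; the gripper's body (75 mm by 177 mm) begins 78 mm behind the grasp point.
Start: joints at [1.064, 0.3, 1.521, -0, 1.321, -0.067], TCP at [234.163, 497.651, 224.446] pointing down, gripper open.
Joint ranges: [-3.03, 3.03], [-0.79, 2.21], [0.23, 2.52], [-1.04, 4.18], [0, 3.07], [-2.55, 2.55]. Speed limits (rad/s): [2.22, 2.22, 2.57, 3.14, 3.14, 3.14].

INTERFACE

Orientations are given as [roll, pitch, yaw] about the fixed x, y, z axes, in that order (R = Rz(yaw) Ry(pitch) Rx(roll)).
In Python, from cell import monitor, imaging, job, find_in, trace gives the robot as it stands. The module is installed in compiled form; this text tells all that it offers.
- The arm moves only by the tool arm_command, never from a script. Its argument "steps" is a list of rows, each a list of 5 numbers: the opening, from 0 (shut) to 1 (fully open), then the shift along the tool's x, y, z in mm, then the turn about the tool's z in degrees. In form: [[gripper, dx, dy, dz, turn], ...]. A call has 1 to 20 rows; each row is the pose to reach, as a shift and turn from the pose commanded when the call began, along the tool's axes at that moment; what a row does not reach only later rows make up. A row lasts 1/8 s, in which the tool goes at most 62.5 mm and 10.7 degrees, less where a joint would pass 70% of its speed; a pose out of reach is approached as far as the arm can. A call with a gripper value outside its range is refused whole. The fingers move at their own pace and stop on an object; "force" is the grip in N (left out, the last holds). Time passes only in rows, so rows that repeat a pose let the fingers close. It gives the time, the measured TCP pose, the force, the opening and the grip force at its end, in the units of the state.
- monitor.read_state(): the state, without advancing time (a new reading comes with each control period).
- imaging.camera(name): name is "side" or "top" or "wrist"; returns a dict with "img" (480x640x3 uint8, red, green, blue), "mtx" (3x3 intrinsics, pixels), "view" (4x4, takes a point from world to camera coordinates). Camera axes: x right, y down, z forward; pixel columns grow to the right and rows downward; lengths in mm; the calibration is good to about 2 mm. A picture is of the moment at which its call begins. There is no depth.
- job.sign_off(): hands the job in; it is judged then, once.
Trained networks look in a picture, given as the dict that the camera call returned (one of the last four; its "shot" number tells which), for a name from the list of things; names that differ only in an ending like _2 or _b are one class to them, and where a whole thing is asked for, a point or a joint stands for the part that bears it (a point fixed in the world has none). Each returns a list of dicts, best first, with "p" (0 to 1); they miss things now and then, are a little off and sometimes report something else, mostly with a low value. They report only what shows in the picture. A call takes as long as a camera call.
- find_in(picture, target): "rect" ([centre column, centre row, width, height] in pixels, round what is visible of it).
- trace(picture, target): "region" (480x640 bool, what is visible of it) and "rect" ([centre column, centre row, width, height] in pixels, round what is visible of it).
The state is a dict: "clock": time; "joints": joint angles; "qd": joint speeds; "effort": joint torques, N m; "eef_pos": TCP position; "eef_rot": TCP orientation; "wrist_force": force on the tool from outside, world axes, zero at the start; "moment": the same for the moment, N m; "finger_gap": finger opening in mm; "finger_force": force on a finger pad.
Only numpy, scipy, OpenCV 4.12 (cv2) and the standard library are available. Lean on these libraries where they do the work, as an engineer would, in place of code of your own. Each camera call takes 0.05 s, during which the arm holds its last target. There are 200 camera calls.

## Working session

There is one attempt and no reset: what is moved stays moved. The work goes in short steps, Python scripts to look and compute and a tool call to move; the robot and the scene stay as the last step left them, time stands still between calls to the robot, and variables do not carry over. Pictures are saved under pics/ and viewed, at most 10 in all, crops included, and the job is handed in when it is done.

Besides the shell and the picture viewer there is one more tool, called after "Request:" by a JSON object that holds its "name" and its "arguments", one argument or row to a line. arm_command: Moves the arm, as the interface text tells. Its arguments: {"type":"object","properties":{"steps":{"type":"array","items":{"type":"array","items":{"type":"number"}}},"force":{"type":"number"}},"required":["steps"]}

```bash
mkdir -p pics; cat > h.py <<'E'
import numpy as np, cv2
from cell import monitor, imaging, job, find_in, trace
from scipy.spatial.transform import Rotation as R
def ray(c,px):
    V=np.array(c["view"]);K=np.array(c["mtx"])
    d=V[:3,:3].T@np.linalg.inv(K)@np.array([px[0],px[1],1.]);o=-V[:3,:3].T@V[:3,3]
    return o,d/np.linalg.norm(d)
def tri(L):
    A=np.zeros((3,3));b=np.zeros(3)
    for o,d in L:
        P=np.eye(3)-np.outer(d,d);A+=P;b+=P@o
    x=np.linalg.solve(A,b);return x,[round(float(np.linalg.norm((np.eye(3)-np.outer(d,d))@(x-o))),1) for o,d in L]
def proj(c,p):
    q=np.array(c["view"])@np.append(p,1);u=np.array(c["mtx"])@q[:3];return u[:2]/u[2]
def pose():
    s=monitor.read_state();return np.array(s["eef_pos"]),R.from_euler("xyz",s["eef_rot"]).as_matrix(),s
E
python3 - <<'E'
from h import *
print(monitor.read_state())
I=[]
for n in("side","top"):
    c=imaging.camera(n);I.append(c["img"])
    cv2.imwrite(f"pics/{n}0.png",c["img"][:,:,::-1])
    for t in("valve","hub","crank_grip","wheel","transmitter","wrench","coupler","collar_mark"):
        print(n,t,[(np.round(r["rect"]).tolist(),round(r["p"],2)) for r in find_in(c,t)[:2]])
    print(np.round(c["view"],3).tolist(),c["mtx"].tolist() if hasattr(c["mtx"],"tolist") else c["mtx"])
E
```

```text
{'clock': 0.0, 'joints': array([ 1.06441083e+00,  3.00478645e-01,  1.52154612e+00,  1.32515736e-05,
        1.32069155e+00, -6.65779847e-02]), 'qd': array([ 0.00291304,  0.00057383,  0.00081701, -0.00080225, -0.00014767,
       -0.00083438]), 'effort': array([-1.61926910e-04, -5.31807232e+01, -3.52740562e+01,  7.08675524e-02,
        2.44271639e-02, -1.54728909e-04]), 'eef_pos': array([234.05041615, 497.46676585, 223.89696764]), 'eef_rot': array([-3.14047234e+00, -8.75626892e-05,  2.70178180e+00]), 'wrist_force': array([-0.4742035 , -0.06409766, -0.07708525]), 'moment': array([ 0.03694049, -0.00265086, -0.0636899 ]), 'finger_force': 0.0, 'finger_gap': 93.72065245541268}
side valve [([342.0, 216.0, 118.0, 267.0], 0.89)]
side hub [([317.0, 218.0, 69.0, 68.0], 0.86)]
side crank_grip [([300.0, 228.0, 21.0, 25.0], 0.56)]
side wheel [([316.0, 216.0, 60.0, 57.0], 0.63)]
side transmitter [([261.0, 219.0, 29.0, 55.0], 0.86)]
side wrench [([296.0, 341.0, 38.0, 63.0], 0.85)]
side coupler [([278.0, 278.0, 33.0, 47.0], 0.98)]
side collar_mark [([317.0, 218.0, 63.0, 61.0], 0.87)]
[[0.861, -0.509, 
[... 219 characters left out ...]
p valve [([266.0, 157.0, 354.0, 182.0], 0.56)]
top hub [([274.0, 204.0, 99.0, 94.0], 0.88)]
top crank_grip [([296.0, 237.0, 22.0, 29.0], 0.78)]
top wheel [([271.0, 205.0, 92.0, 93.0], 0.63)]
top transmitter [([164.0, 229.0, 64.0, 48.0], 0.92)]
top wrench [([362.0, 275.0, 93.0, 36.0], 0.88), ([272.0, 206.0, 96.0, 95.0], 0.38)]
top coupler [([268.0, 256.0, 47.0, 37.0], 0.69)]
top collar_mark [([273.0, 204.0, 93.0, 94.0], 0.76), ([269.0, 256.0, 47.0, 40.0], 0.71)]
[[-0.025, -0.999, -0.039, 43.85], [-0.999, 0.026, -0.033, 558.786], [0.034, 0.038, -0.999, 939.598], [0.0, 0.0, 0.0, 1.0]] [[495.22486291193263, 0.0, 318.83364779896345], [0.0, 495.22486291193263, 240.13797520251575], [0.0, 0.0, 1.0]]
```

```bash
python3 - <<'E'
import cv2
a=cv2.imread("pics/side0.png")[70:380,200:460];b=cv2.imread("pics/top0.png")[60:320,70:470]
a=cv2.resize(a,None,fx=1.9,fy=1.9);cv2.imwrite("pics/a.png",a)
cv2.imwrite("pics/b.png",cv2.resize(b,None,fx=2,fy=2))
E
```

```text
(no output)
```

View pics/a.png

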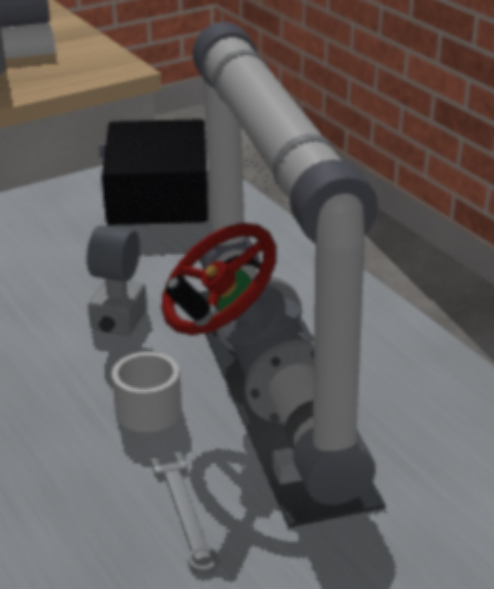

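View pics/b.png

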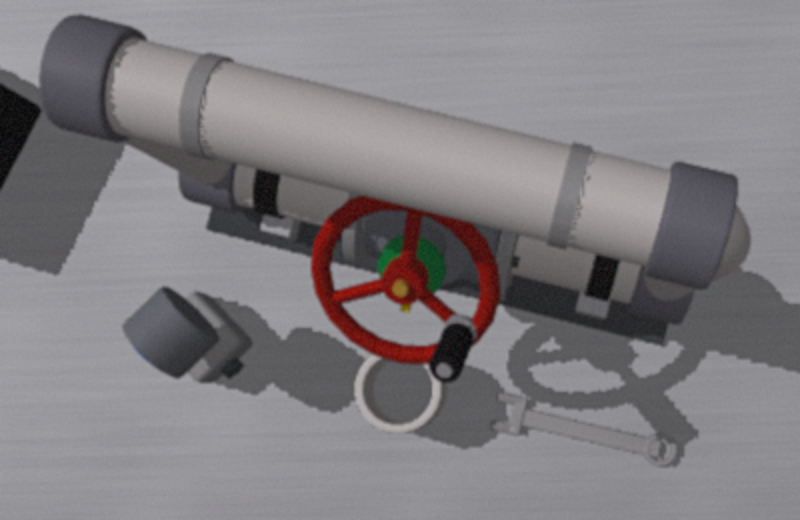

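The side view shows the wheel leaning towards the robot, with the handle at about (300,228). In the top view the hub is at (271,204), the handle runs from (298,223) to (292,245), and the pipe overhead lies across y at a slight slant.

```bash
cat >> h.py <<'E'
def onz(c,px,z):
    o,d=ray(c,px);return o+d*(z-o[2])/d[2]
E
python3 - <<'E'
from h import *
s=imaging.camera("side");t=imaging.camera("top")
f=lambda a,b:(lambda r:print(np.round(r[0],1),r[1]) or r[0])(tri([ray(s,a),ray(t,b)]))
S=lambda x,y:(x/1.9+200,y/1.9+70); T=lambda x,y:(x/2+70,y/2+60)
hub=f(S(212,268),T(402,288))
e=f(S(172,283),T(445,370)); b=f(S(207,318),T(457,327))
f((300,228),(296,237))
a=(e-b)/np.linalg.norm(e-b);print("axle",a,np.degrees(np.arctan2(a[1],a[0])),np.degrees(np.arccos(a[2])))
L=[onz(t,T(127,78),356),onz(t,T(660,204),356)];d=L[0]-L[1];print(L,np.degrees(np.arctan2(-d[0],d[1])))
# wheel rim via red mask
for n,c in(("s",s),("t",t)):
    i=c["img"].astype(int);m=((i[:,:,0]>90)&(i[:,:,1]<50)&(i[:,:,2]<60)).astype(np.uint8)
    cs=max(cv2.findContours(m,0,2)[0],key=cv2.contourArea);print(n,cv2.fitEllipse(cv2.convexHull(cs)),m.sum())
    for k in("transmitter","coupler","crank_grip"):
        r=trace(c,k)
        if r: ys,xs=np.nonzero(r[0]["region"]);print(k,r[0]["p"],np.round([xs.mean(),ys.mean()],1),r[0]["rect"])
E
```

```text
[612.8  96.9 184.8] [0.2, 0.2]
[545.9  63.  206.2] [0.9, 0.9]
[582.9  57.  151.3] [0.1, 0.1]
[561.2  58.2 181.6] [1.7, 1.7]
axle [-0.55675972  0.08987736  0.82579699] 170.8298897249939 34.330622661873605
[array([730.12380058, 243.72167432, 356.        ]), array([640.42682402, -84.5835625 , 356.        ])] -15.28097311442783
s ((290.3152770996094, 232.49957275390625), (8.631263732910156, 24.439598083496094), 132.43978881835938) 174
transmitter 0.85 [260.3 217.2] [260.4, 216.9, 32.4, 54.9]
coupler 0.92 [277.3 275.4] [278.8, 275.2, 34.2, 42.5]
crank_grip 0.59 [298.4 225.9] [300.2, 226.9, 21.8, 20.0]
t ((256.7796325683594, 205.23045349121094), (49.68267822265625, 84.04849243164062), 142.50144958496094) 1358
transmitter 0.89 [163. 228.] [164.1, 227.4, 61.7, 45.7]
coupler 0.79 [265.5 260.4] [269.1, 255.6, 46.7, 39.4]
crank_grip 0.57 [294.7 236.6] [293.0, 236.9, 19.6, 26.0]
```

Request:
{"name": "arm_command", "arguments": {
  "steps": [
    [1,0,0,-60,0],
    [1,0,0,-120,0],
    [1,0,0,-180,0],
    [1,0,0,-240,0],
    [1,0,0,-300,0],
    [1,0,0,-376,0],
    [1,0,0,-376,0],
    [1,-54,-46,-376,0],
    [1,-108,-91,-376,0],
    [1,-163,-137,-376,0],
    [1,-217,-182,-376,0],
    [1,-271,-228,-376,0],
    [1,-325,-274,-376,-5],
    [1,-379,-319,-376,-10],
    [1,-434,-365,-376,-10],
    [1,-488,-410,-376,-10],
    [1,-542,-456,-376,-10],
    [1,-542,-456,-376,-10],
    [1,-542,-456,-376,-10],
    [1,-542,-456,-376,-10]
  ]
}}

```text
clock: 3.8
eef_pos: [531.2, -147.0, 599.2]
eef_rot: [3.141, -0.002, 2.874]
wrist_force: [-0.1, 0.2, 0.4]
finger_gap: 93.8
finger_force: 0.0
```

Testing what happens to the tilt when the target is out of reach (outward, clear of everything).

Request:
{"name": "arm_command", "arguments": {
  "steps": [
    [1,-60,0,0,0],
    [1,-120,0,0,0],
    [1,-180,0,0,0],
    [1,-240,0,0,0],
    [1,-300,0,0,0],
    [1,-360,0,0,0],
    [1,-360,0,0,0]
  ]
}}

```text
clock: 4.68
eef_pos: [672.2, -184.0, 489.8]
eef_rot: [-3.141, 0.034, 2.876]
wrist_force: [0.6, 0.2, -0.0]
finger_gap: 94.0
finger_force: 0.0
```

Request:
{"name": "arm_command", "arguments": {
  "steps": [
    [1,60,0,0,0],
    [1,120,0,0,0],
    [1,120,0,0,0],
    [1,120,0,0,0]
  ]
}}

```text
clock: 5.18
eef_pos: [552.9, -151.4, 487.2]
eef_rot: [-3.142, 0.035, 2.876]
wrist_force: [0.3, -0.2, -0.3]
finger_gap: 93.9
finger_force: 0.0
```

```bash
python3 - <<'E'
from h import *
p,M,s=pose();print(p,M.round(3).tolist(),s["joints"])
E
```

```text
[ 552.92329613 -151.37326239  487.16926423] [[-0.964, 0.262, 0.033], [0.262, 0.965, -0.009], [-0.035, -0.0, -0.999]] [-0.33209598  0.30776431  0.9172675   0.00235672  1.88204207 -1.63678569]
```

Request:
{"name": "arm_command", "arguments": {
  "steps": [
    [1,-60,0,0,0],
    [1,-120,0,0,0],
    [1,-180,0,0,0],
    [1,-240,0,0,0],
    [1,-300,0,-40,0],
    [1,-360,0,-80,0],
    [1,-420,0,-120,0],
    [1,-480,0,-160,0],
    [1,-540,0,-200,0],
    [1,-600,0,-200,0],
    [1,-600,0,-200,0],
    [1,-600,0,-200,0],
    [1,-600,0,-200,0],
    [1,-600,0,-200,0]
  ]
}}

```text
clock: 6.92
eef_pos: [715.0, -195.2, 441.3]
eef_rot: [-3.141, 0.073, 2.876]
wrist_force: [-0.1, -0.4, 0.0]
finger_gap: 93.6
finger_force: 0.0
```

Request:
{"name": "arm_command", "arguments": {
  "steps": [
    [1,-60,0,-60,0],
    [1,-120,0,-120,0]
  ]
}}

```text
clock: 7.18
eef_pos: [706.8, -192.8, 469.9]
eef_rot: [-3.141, 0.114, 2.876]
wrist_force: [1.0, 0.2, 1.0]
finger_gap: 93.9
finger_force: 0.0
```

Request:
{"name": "arm_command", "arguments": {
  "steps": [
    [1,-60,0,-60,0],
    [1,-120,0,-120,0]
  ]
}}

```text
clock: 7.42
eef_pos: [698.3, -190.4, 495.6]
eef_rot: [-3.141, 0.151, 2.876]
wrist_force: [0.4, 0.2, 0.2]
finger_gap: 93.8
finger_force: 0.0
```

Request:
{"name": "arm_command", "arguments": {
  "steps": [
    [1,-60,0,-60,0],
    [1,-400,0,-400,0]
  ]
}}

```text
clock: 7.68
eef_pos: [686.7, -187.2, 523.4]
eef_rot: [-3.141, 0.186, 2.876]
wrist_force: [0.3, 0.8, -0.2]
finger_gap: 94.1
finger_force: 0.0
```

```bash
python3 - <<'E'
from h import *
p,M,s=pose();print(p,s["joints"])
E
```

```text
[ 686.68339573 -187.19156196  523.37348207] [-0.32112408  0.71183865  0.23496255  0.01104879  2.00889924 -1.621026  ]
```

Request:
{"name": "arm_command", "arguments": {
  "steps": [
    [1,-60,0,-30,0],
    [1,-400,0,-200,0]
  ]
}}

```text
clock: 7.92
eef_pos: [697.1, -190.0, 523.2]
eef_rot: [-3.141, 0.223, 2.876]
wrist_force: [0.3, 0.6, -1.6]
finger_gap: 93.6
finger_force: 0.0
```

Request:
{"name": "arm_command", "arguments": {
  "steps": [
    [1,-400,0,-200,0]
  ]
}}

```text
clock: 8.05
eef_pos: [703.5, -191.7, 526.9]
eef_rot: [-3.141, 0.256, 2.876]
wrist_force: [0.5, 0.3, -0.1]
finger_gap: 93.6
finger_force: 0.0
```

Request:
{"name": "arm_command", "arguments": {
  "steps": [
    [1,-400,0,-200,0]
  ]
}}

```text
clock: 8.18
eef_pos: [708.5, -193.0, 534.2]
eef_rot: [-3.141, 0.294, 2.876]
wrist_force: [-0.3, 0.4, -0.1]
finger_gap: 93.7
finger_force: 0.0
```

Request:
{"name": "arm_command", "arguments": {
  "steps": [
    [1,-400,0,-200,0]
  ]
}}

```text
clock: 8.3
eef_pos: [712.3, -193.9, 542.5]
eef_rot: [-3.141, 0.33, 2.876]
wrist_force: [-0.1, 0.1, 0.6]
finger_gap: 94.0
finger_force: 0.0
```

Request:
{"name": "arm_command", "arguments": {
  "steps": [
    [1,-400,0,-200,0]
  ]
}}

```text
clock: 8.43
eef_pos: [715.2, -194.7, 551.9]
eef_rot: [-3.141, 0.365, 2.876]
wrist_force: [-0.4, 0.5, 0.1]
finger_gap: 94.2
finger_force: 0.0
```

Request:
{"name": "arm_command", "arguments": {
  "steps": [
    [1,-400,0,-200,0]
  ]
}}

```text
clock: 8.55
eef_pos: [717.1, -195.2, 562.4]
eef_rot: [-3.141, 0.401, 2.876]
wrist_force: [0.7, 0.3, -0.1]
finger_gap: 94.1
finger_force: 0.0
```

Request:
{"name": "arm_command", "arguments": {
  "steps": [
    [1,-400,0,-200,0]
  ]
}}

```text
clock: 8.68
eef_pos: [718.2, -195.4, 574.0]
eef_rot: [-3.141, 0.436, 2.876]
wrist_force: [0.4, 0.0, 0.6]
finger_gap: 94.3
finger_force: 0.0
```

Request:
{"name": "arm_command", "arguments": {
  "steps": [
    [1,-400,0,-200,0]
  ]
}}

```text
clock: 8.8
eef_pos: [718.2, -195.4, 586.6]
eef_rot: [-3.141, 0.472, 2.876]
wrist_force: [-0.8, -0.4, -0.0]
finger_gap: 93.8
finger_force: 0.0
```

Request:
{"name": "arm_command", "arguments": {
  "steps": [
    [1,-400,0,-200,0]
  ]
}}

```text
clock: 8.93
eef_pos: [717.3, -195.2, 600.2]
eef_rot: [-3.141, 0.508, 2.876]
wrist_force: [-0.0, 0.6, 0.5]
finger_gap: 93.8
finger_force: 0.0
```

Request:
{"name": "arm_command", "arguments": {
  "steps": [
    [1,-400,0,-200,0]
  ]
}}

```text
clock: 9.05
eef_pos: [715.4, -194.6, 614.7]
eef_rot: [-3.141, 0.544, 2.876]
wrist_force: [0.2, 0.1, -0.5]
finger_gap: 94.1
finger_force: 0.0
```

Request:
{"name": "arm_command", "arguments": {
  "steps": [
    [1,-400,0,-200,0]
  ]
}}

```text
clock: 9.18
eef_pos: [712.5, -193.8, 629.9]
eef_rot: [-3.141, 0.579, 2.877]
wrist_force: [0.5, 0.0, -0.5]
finger_gap: 94.1
finger_force: 0.0
```

Request:
{"name": "arm_command", "arguments": {
  "steps": [
    [1,0,0,0,0],
    [1,0,0,0,0]
  ]
}}

```text
clock: 9.43
eef_pos: [712.8, -193.9, 628.4]
eef_rot: [-3.141, 0.576, 2.876]
wrist_force: [-0.3, 0.1, -0.2]
finger_gap: 93.9
finger_force: 0.0
```

Request:
{"name": "arm_command", "arguments": {
  "steps": [
    [1,-400,0,-200,0]
  ]
}}

```text
clock: 9.55
eef_pos: [709.8, -193.1, 643.0]
eef_rot: [-3.141, 0.61, 2.876]
wrist_force: [0.2, 0.1, -0.2]
finger_gap: 93.7
finger_force: 0.0
```

Request:
{"name": "arm_command", "arguments": {
  "steps": [
    [1,0,0,0,0],
    [1,0,0,0,0]
  ]
}}

```text
clock: 9.8
eef_pos: [708.8, -192.7, 645.0]
eef_rot: [-3.141, 0.613, 2.877]
wrist_force: [1.1, 0.2, -0.4]
finger_gap: 93.9
finger_force: 0.0
```

```bash
python3 - <<'E'
from h import *
p,M,s=pose();print(p,s["joints"]);print(M.round(3).tolist(),M.T@(np.array([476,82,308])-p))
E
```

```text
[ 708.75831078 -192.72513518  644.97181829] [-0.32748357  0.58369486  0.23551131  0.03571408  1.71051701 -1.61696571]
[[-0.79, 0.262, 0.555], [0.214, 0.965, -0.151], [-0.575, -0.0, -0.818]] [436.41794023 204.2338821  105.01542892]
```

Request:
{"name": "arm_command", "arguments": {
  "steps": [
    [1,45,20,10,0],
    [1,90,41,21,0],
    [1,135,62,32,0],
    [1,180,84,43,0],
    [1,225,105,54,0],
    [1,270,126,65,0],
    [1,315,147,76,0],
    [1,360,168,87,0],
    [1,400,187,96,0],
    [1,436,204,105,0],
    [1,436,204,105,0],
    [1,436,204,105,0]
  ]
}}

```text
clock: 11.3
eef_pos: [476.8, 81.6, 309.0]
eef_rot: [-3.141, 0.613, 2.877]
wrist_force: [0.1, 1.2, 0.0]
finger_gap: 93.7
finger_force: 0.0
```

```bash
python3 - <<'E'
from h import *
p,M,s=pose();print(p,s["eef_rot"],s["joints"])
c=imaging.camera("wrist");cv2.imwrite("pics/w1.png",c["img"][:,:,::-1])
for k in("crank_grip","hub","wheel"):
    print(k,[(np.round(r["rect"]).tolist(),round(r["p"],2)) for r in find_in(c,k)[:2]])
for q in([616.5,96,179],[559,59,185],[547,62,203],[578.5,54,156]): print(proj(c,q).round())
E
```

```text
[476.81367941  81.5600086  309.00381328] [-3.14148658  0.61336483  2.87653978] [ 0.23828656 -0.18079642  1.93936478 -0.37326007  0.86589104 -0.8991949 ]
crank_grip [([322.0, 241.0, 24.0, 40.0], 0.74)]
hub [([369.0, 252.0, 147.0, 139.0], 0.61)]
wheel [([373.0, 255.0, 145.0, 138.0], 0.74)]
[369. 258.]
[321. 234.]
[321. 240.]
[322. 226.]
```

View pics/w1.png

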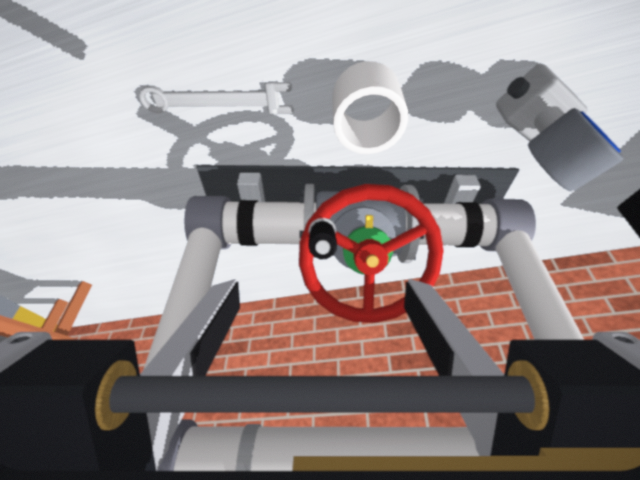

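The wrist view shows the wheel face on with the plate level, so the tool is aligned with the axle. The stem end is at (372,261) and the handle's end at (321,246).

```bash
python3 - <<'E'
from h import *
p,M,st=pose()
s=imaging.camera("side");t=imaging.camera("top");w=imaging.camera("wrist")
S=lambda x,y:(x/1.9+200,y/1.9+70); T=lambda x,y:(x/2+70,y/2+60)
for n,a,b,c in(("stem",(212,268),(402,288),(372,261)),("end",(172,283),(445,370),(321,246)),("base",(207,318),(457,327),(321,228))):
    x,r=tri([ray(s,S(*a)),ray(t,T(*b)),ray(w,c)]);print(n,x.round(1),r,"tool",(M.T@(x-p)).round(1))
E
```

```text
stem [613.   97.5 184.6] [0.3, 0.6, 0.7] tool [-32.5  51.7 174.7]
end [545.9  62.1 208.1] [1.7, 0.8, 1.2] tool [-7.000e-01 -1.000e-01  1.236e+02]
base [581.9  54.2 154.7] [1.3, 2.6, 2.3] tool [-1.000e-01  1.700e+00  1.884e+02]
```

Request:
{"name": "arm_command", "arguments": {
  "steps": [
    [1,0,0,50,0],
    [1,0,0,90,0],
    [1,0,0,120,0],
    [1,0,0,144,0],
    [1,0,0,144,0]
  ]
}}

```text
clock: 12.28
eef_pos: [556.0, 59.4, 188.9]
eef_rot: [-3.14, 0.61, 2.877]
wrist_force: [-1.3, 1.4, -0.5]
finger_gap: 93.8
finger_force: 0.0
```

Request:
{"name": "arm_command", "arguments": {
  "steps": [
    [0.2,0,0,0,0],
    [0.2,0,0,0,0],
    [0.2,0,0,0,0],
    [0.2,0,0,0,0],
    [0.2,0,0,0,0],
    [0.2,0,0,0,0]
  ],
  "force": 15
}}

```text
clock: 13.02
eef_pos: [556.2, 59.9, 190.4]
eef_rot: [-3.141, 0.612, 2.876]
wrist_force: [0.5, -0.8, -0.3]
finger_gap: 37.2
finger_force: 0.0
```

```bash
python3 - <<'E'
from h import *
p,M,s=pose();print(p,s["eef_rot"],M.T@s["wrist_force"],s["finger_gap"],s["finger_force"],s["joints"])
E
```

```text
[556.16234644  59.92044889 190.35134415] [-3.14110754  0.6124778   2.87648934] [-0.36154192 -0.66658962  0.62173774] 37.235815962059455 0.0 [ 0.14528263  0.11914425  1.94020066 -0.45046249  0.55604306 -0.83899194]
```

Request:
{"name": "arm_command", "arguments": {
  "steps": [
    [0.2,0,0,0,0],
    [0.2,0,0,0,0],
    [0.2,0,0,0,0],
    [0.2,0,0,0,0]
  ],
  "force": 15
}}

```text
clock: 13.52
eef_pos: [556.2, 60.0, 190.4]
eef_rot: [-3.141, 0.613, 2.877]
wrist_force: [2.5, 2.2, -1.5]
finger_gap: 25.9
finger_force: 15.0
```

```bash
cat > tab.py <<'E'
import numpy as np
A=-58.0
def P(f,r=60.): 
    t=np.radians(A+f);return np.round([r*np.cos(t)-r*np.cos(np.radians(A)),r*np.sin(t)-r*np.sin(np.radians(A))],1)
def rows(f0,f1,n,g=0.2): 
    return [[g,*np.round(P(f0+(f1-f0)*i/n)-P(f0),1).tolist(),0,0] for i in range(1,n+1)]
E
python3 - <<'E'
from h import *;from tab import *
p,M,s=pose();print(p,M.T@s["wrist_force"],s["finger_gap"],s["finger_force"]);np.save("p0.npy",np.vstack([p,M]))
print(rows(0,45,6))
E
```

```text
[556.24509916  60.01484454 190.35627856] [-0.66724589  2.75053789  2.27071312] 25.854732393070474 14.999512732028961
[[0.2, 6.4, 4.6, 0, 0], [0.2, 12.1, 10.0, 0, 0], [0.2, 17.1, 16.0, 0, 0], [0.2, 21.2, 22.7, 0, 0], [0.2, 24.4, 29.9, 0, 0], [0.2, 26.7, 37.4, 0, 0]]
```

Request:
{"name": "arm_command", "arguments": {
  "steps": [
    [0.2,6.5,4.5,0,0],
    [0.2,12,10,0,0],
    [0.2,17,16,0,0],
    [0.2,21,22.5,0,0],
    [0.2,24.5,30,0,0],
    [0.2,26.7,37.4,0,0],
    [0.2,26.7,37.4,0,0]
  ]
}}

```text
clock: 14.4
eef_pos: [544.2, 102.5, 174.1]
eef_rot: [-3.14, 0.611, 2.877]
wrist_force: [-5.1, 0.1, -0.5]
finger_gap: 25.7
finger_force: 15.0
```

```bash
python3 - <<'E'
from h import *;from tab import *
p,M,s=pose();Q=np.load("p0.npy");print(Q[1:].T@(p-Q[0]),M.T@s["wrist_force"],s["finger_gap"],s["finger_force"])
print(rows(45,225,18))
E
```

```text
[27.92770573 37.82360229  0.22267954] [ 4.38055208 -1.26789898 -2.41967046] 25.705152993048245 15.008059591054916
[[0.2, 1.4, 10.3, 0, 0], [0.2, 1.1, 20.8, 0, 0], [0.2, -1.1, 31.0, 0, 0], [0.2, -5.0, 40.7, 0, 0], [0.2, -10.6, 49.6, 0, 0], [0.2, -17.6, 57.4, 0, 0], [0.2, -25.8, 63.8, 0, 0], [0.2, -35.1, 68.7, 0, 0], [0.2, -45.0, 71.9, 0, 0], [0.2, -55.4, 73.4, 0, 0], [0.2, -65.8, 73.0, 0, 0], [0.2, -76.0, 70.9, 0, 0], [0.2, -85.7, 66.9, 0, 0], [0.2, -94.6, 61.4, 0, 0], [0.2, -102.4, 54.4, 0, 0], [0.2, -108.8, 46.2, 0, 0], [0.2, -113.7, 36.9, 0, 0], [0.2, -117.0, 27.0, 0, 0]]
```

Request:
{"name": "arm_command", "arguments": {
  "steps": [
    [0.2,1.4,10.3,0,0],
    [0.2,1.1,20.8,0,0],
    [0.2,-1.1,31.0,0,0],
    [0.2,-5.0,40.7,0,0],
    [0.2,-10.6,49.6,0,0],
    [0.2,-17.6,57.4,0,0],
    [0.2,-25.8,63.8,0,0],
    [0.2,-35.1,68.7,0,0],
    [0.2,-45.0,71.9,0,0],
    [0.2,-55.4,73.4,0,0],
    [0.2,-65.8,73.0,0,0],
    [0.2,-76.0,70.9,0,0],
    [0.2,-85.7,66.9,0,0],
    [0.2,-94.6,61.4,0,0],
    [0.2,-102.4,54.4,0,0],
    [0.2,-108.8,46.2,0,0],
    [0.2,-113.7,36.9,0,0],
    [0.2,-117.0,27.0,0,0],
    [0.2,-117.0,27.0,0,0]
  ]
}}

```text
clock: 16.77
eef_pos: [643.7, 101.7, 241.5]
eef_rot: [-3.14, 0.611, 2.876]
wrist_force: [-3.0, -0.4, -11.7]
finger_gap: 25.9
finger_force: 15.0
```

```bash
python3 - <<'E'
from h import *;from tab import *
p,M,s=pose();Q=np.load("p0.npy");print(P(225),Q[1:].T@(p-Q[0]),M.T@s["wrist_force"],s["finger_gap"],s["finger_force"])
print(rows(225,405,18))
E
```

```text
[-90.3  64.4] [-89.56925124  63.17860292   0.4007927 ] [ 8.98374778 -1.20283144  7.98354255] 25.9022299778417 14.994049072265625
[[0.2, -1.4, -10.4, 0, 0], [0.2, -1.0, -20.8, 0, 0], [0.2, 1.1, -31.1, 0, 0], [0.2, 5.0, -40.8, 0, 0], [0.2, 10.6, -49.6, 0, 0], [0.2, 17.6, -57.4, 0, 0], [0.2, 25.8, -63.8, 0, 0], [0.2, 35.1, -68.7, 0, 0], [0.2, 45.0, -72.0, 0, 0], [0.2, 55.4, -73.4, 0, 0], [0.2, 65.8, -73.1, 0, 0], [0.2, 76.0, -70.9, 0, 0], [0.2, 85.7, -67.0, 0, 0], [0.2, 94.6, -61.4, 0, 0], [0.2, 102.4, -54.4, 0, 0], [0.2, 108.8, -46.2, 0, 0], [0.2, 113.7, -37.0, 0, 0], [0.2, 117.0, -27.0, 0, 0]]
```

Request:
{"name": "arm_command", "arguments": {
  "steps": [
    [0.2,-1.4,-10.4,0,0],
    [0.2,-1.0,-20.8,0,0],
    [0.2,1.1,-31.1,0,0],
    [0.2,5.0,-40.8,0,0],
    [0.2,10.6,-49.6,0,0],
    [0.2,17.6,-57.4,0,0],
    [0.2,25.8,-63.8,0,0],
    [0.2,35.1,-68.7,0,0],
    [0.2,45.0,-72.0,0,0],
    [0.2,55.4,-73.4,0,0],
    [0.2,65.8,-73.1,0,0],
    [0.2,76.0,-70.9,0,0],
    [0.2,85.7,-67.0,0,0],
    [0.2,94.6,-61.4,0,0],
    [0.2,102.4,-54.4,0,0],
    [0.2,108.8,-46.2,0,0],
    [0.2,113.7,-37.0,0,0],
    [0.2,117.0,-27.0,0,0],
    [0.2,117.0,-27.0,0,0]
  ]
}}

```text
clock: 19.15
eef_pos: [544.5, 101.6, 175.0]
eef_rot: [-3.14, 0.612, 2.877]
wrist_force: [-5.1, -1.3, -8.3]
finger_gap: 25.6
finger_force: 15.0
```

```bash
cat >> tab.py <<'E'
def rep(f):
    from h import pose
    p,M,s=pose();Q=np.load("p0.npy");d=Q[1:].T@(p-Q[0]);F=M.T@s["wrist_force"]
    t=np.radians(A+f);T=np.array([-np.sin(t),np.cos(t)]);N=np.array([np.cos(t),np.sin(t)])
    e=d[:2]-P(f);print("f",f,"lag t/n",(e@T).round(1),(e@N).round(1),"F t/n",(F[:2]@T).round(1),(F[:2]@N).round(1),"gap",round(s["finger_gap"],1),s["clock"])
E
python3 - <<'E'
from tab import *
rep(405)
for k in range(405,835,10): print(k,rows(k,k+10,2))
E
```

```text
f 405 lag t/n -0.2 0.4 F t/n -0.6 8.9 gap 25.6 19.15
405 [[0.2, 0.9, 5.1, 0, 0], [0.2, 1.4, 10.3, 0, 0]]
415 [[0.2, 0.1, 5.3, 0, 0], [0.2, -0.3, 10.5, 0, 0]]
425 [[0.2, -0.9, 5.2, 0, 0], [0.2, -2.2, 10.2, 0, 0]]
435 [[0.2, -1.8, 5.0, 0, 0], [0.2, -3.9, 9.7, 0, 0]]
445 [[0.2, -2.6, 4.6, 0, 0], [0.2, -5.6, 8.9, 0, 0]]
455 [[0.2, -3.3, 4.0, 0, 0], [0.2, -7.0, 7.8, 0, 0]]
465 [[0.2, -4.0, 3.4, 0, 0], [0.2, -8.2, 6.4, 0, 0]]
475 [[0.2, -4.5, 2.7, 0, 0], [0.2, -9.3, 4.9, 0, 0]]
485 [[0.2, -4.9, 1.8, 0, 0], [0.2, -9.9, 3.2, 0, 0]]
495 [[0.2, -5.1, 1.0, 0, 0], [0.2, -10.4, 1.5, 0, 0]]
505 [[0.2, -5.2, 0.0, 0, 0], [0.2, -10.4, -0.4, 0, 0]]
515 [[0.2, -5.2, -0.8, 0, 0], [0.2, -10.2, -2.1, 0, 0]]
525 [[0.2, -5.0, -1.8, 0, 0], [0.2, -9.7, -4.0, 0, 0]]
535 [[0.2, -4.6, -2.5, 0, 0], [0.2, -8.9, -5.5, 0, 0]]
545 [[0.2, -4.0, -3.3, 0, 0], [0.2, -7.8, -7.0, 0, 0]]
555 [[0.2, -3.4, -4.0, 0, 0], [0.2, -6.4, -8.2, 0, 0]]
565 [[0.2, -2.7, -4.5, 0, 0], [0.2, -4.9, -9.3, 0, 0]]
575 [[0.2, -1.9, -4.9, 0, 0], [0.2, -3.3, -9.9, 0, 0]]
585 [[0.2, -0.9, -5.2, 0, 0], [0.2, -1.4, -10.4, 0, 0]]
595 [[0.2, -0.1, -5
[... 544 characters left out ...]
0.2, 10.2, 2.2, 0, 0]]
705 [[0.2, 5.0, 1.8, 0, 0], [0.2, 9.7, 3.9, 0, 0]]
715 [[0.2, 4.6, 2.6, 0, 0], [0.2, 8.9, 5.6, 0, 0]]
725 [[0.2, 4.1, 3.3, 0, 0], [0.2, 7.8, 7.0, 0, 0]]
735 [[0.2, 3.4, 3.9, 0, 0], [0.2, 6.4, 8.2, 0, 0]]
745 [[0.2, 2.7, 4.5, 0, 0], [0.2, 4.9, 9.2, 0, 0]]
755 [[0.2, 1.9, 4.9, 0, 0], [0.2, 3.3, 10.0, 0, 0]]
765 [[0.2, 0.9, 5.1, 0, 0], [0.2, 1.4, 10.3, 0, 0]]
775 [[0.2, 0.1, 5.3, 0, 0], [0.2, -0.3, 10.5, 0, 0]]
785 [[0.2, -0.9, 5.2, 0, 0], [0.2, -2.2, 10.2, 0, 0]]
795 [[0.2, -1.8, 5.0, 0, 0], [0.2, -3.9, 9.7, 0, 0]]
805 [[0.2, -2.6, 4.6, 0, 0], [0.2, -5.6, 8.9, 0, 0]]
815 [[0.2, -3.3, 4.0, 0, 0], [0.2, -7.0, 7.8, 0, 0]]
825 [[0.2, -4.0, 3.4, 0, 0], [0.2, -8.2, 6.4, 0, 0]]
```

Request:
{"name": "arm_command", "arguments": {
  "steps": [
    [0.2,1.4,10.3,0,0],
    [0.2,1.3,15.6,0,0],
    [0.2,1.1,20.8,0,0],
    [0.2,-1.1,31.0,0,0],
    [0.2,-1.1,31.0,0,0]
  ]
}}

```text
clock: 19.77
eef_pos: [553.5, 131.9, 175.3]
eef_rot: [3.141, 0.612, 2.877]
wrist_force: [-6.4, 4.7, -11.6]
finger_gap: 25.4
finger_force: 15.0
```

```bash
python3 -c "from tab import *;rep(435)"
```

```text
f 435 lag t/n 0.1 0.7 F t/n -1.0 13.0 gap 25.4 19.775
```

Request:
{"name": "arm_command", "arguments": {
  "steps": [
    [0.2,-0.3,5,0,0],
    [0.2,-2.4,9.7,0,0],
    [0.2,-2.4,9.7,0,0]
  ]
}}

```text
clock: 20.15
eef_pos: [558.7, 140.5, 177.2]
eef_rot: [3.141, 0.613, 2.877]
wrist_force: [0.6, 2.1, -10.2]
finger_gap: 25.7
finger_force: 15.0
```

```bash
python3 -c "from tab import *;rep(445)"
```

```text
f 445 lag t/n -0.3 1.2 F t/n -0.7 6.2 gap 25.7 20.15
```

Request:
{"name": "arm_command", "arguments": {
  "steps": [
    [0.2,-2.6,4.6,0,0],
    [0.2,-5.6,8.9,0,0],
    [0.2,-5.6,8.9,0,0]
  ]
}}

```text
clock: 20.52
eef_pos: [565.4, 148.1, 180.3]
eef_rot: [3.141, 0.613, 2.877]
wrist_force: [2.3, 2.9, -11.7]
finger_gap: 25.5
finger_force: 15.0
```

```bash
python3 -c "from tab import *;rep(455)"
```

```text
f 455 lag t/n -0.4 1.3 F t/n -0.6 6.4 gap 25.5 20.525
```

Request:
{"name": "arm_command", "arguments": {
  "steps": [
    [0.2,-3.3,4,0,0],
    [0.2,-7,7.8,0,0],
    [0.2,-7,7.8,0,0]
  ]
}}

```text
clock: 20.9
eef_pos: [573.2, 154.2, 184.4]
eef_rot: [3.141, 0.613, 2.877]
wrist_force: [2.2, 4.8, -13.9]
finger_gap: 25.5
finger_force: 15.0
```

```bash
python3 -c "from tab import *;rep(465)"
```

```text
f 465 lag t/n -0.5 1.1 F t/n -1.8 8.8 gap 25.5 20.9
```

Request:
{"name": "arm_command", "arguments": {
  "steps": [
    [0.2,-4,3.6,0,0],
    [0.2,-8.2,7,0,0],
    [0.2,-8.2,7,0,0]
  ]
}}

```text
clock: 21.28
eef_pos: [581.8, 158.9, 189.4]
eef_rot: [3.141, 0.613, 2.876]
wrist_force: [4.7, 4.3, -13.4]
finger_gap: 26.0
finger_force: 15.0
```

```bash
python3 -c "from tab import *;rep(475)"
```

```text
f 475 lag t/n -0.1 1.2 F t/n -1.2 7.2 gap 26.0 21.275
```

Request:
{"name": "arm_command", "arguments": {
  "steps": [
    [0.2,-4.5,2.7,0,0],
    [0.2,-9.3,5.2,0,0],
    [0.2,-9.3,5.2,0,0]
  ]
}}

```text
clock: 21.65
eef_pos: [590.6, 161.8, 194.8]
eef_rot: [-3.142, 0.613, 2.876]
wrist_force: [6.3, 1.1, -14.4]
finger_gap: 25.9
finger_force: 15.0
```

```bash
python3 -c "from tab import *;rep(485)"
```

```text
f 485 lag t/n -0.0 1.2 F t/n -2.2 3.9 gap 25.9 21.65
```

Request:
{"name": "arm_command", "arguments": {
  "steps": [
    [0.2,-4.9,1.8,0,0],
    [0.2,-9.9,3.2,0,0],
    [0.2,-9.9,3.2,0,0]
  ]
}}

```text
clock: 22.02
eef_pos: [599.4, 162.6, 200.6]
eef_rot: [-3.142, 0.614, 2.876]
wrist_force: [7.9, 2.3, -14.1]
finger_gap: 25.9
finger_force: 15.0
```

```bash
python3 -c "from tab import *;rep(495)"
```

```text
f 495 lag t/n -0.1 1.1 F t/n -1.3 4.7 gap 25.9 22.025
```

Request:
{"name": "arm_command", "arguments": {
  "steps": [
    [0.2,-5.1,1,0,0],
    [0.2,-10.4,1.5,0,0],
    [0.2,-10.4,1.5,0,0]
  ]
}}

```text
clock: 22.4
eef_pos: [608.0, 161.7, 206.6]
eef_rot: [-3.141, 0.614, 2.876]
wrist_force: [9.2, 1.5, -13.8]
finger_gap: 25.7
finger_force: 15.0
```

```bash
python3 -c "from tab import *;rep(505)"
```

```text
f 505 lag t/n -0.2 0.9 F t/n -0.8 3.9 gap 25.7 22.4
```

Request:
{"name": "arm_command", "arguments": {
  "steps": [
    [0.2,-5.2,0,1,0],
    [0.2,-10.4,-0.4,1.5,0],
    [0.2,-10.4,-0.4,1.5,0]
  ]
}}

```text
clock: 22.78
eef_pos: [616.8, 159.0, 212.3]
eef_rot: [3.141, 0.615, 2.876]
wrist_force: [-1.8, 3.1, 2.5]
finger_gap: 25.7
finger_force: 15.0
```

```bash
python3 -c "from tab import *;rep(515)"
```

```text
f 515 lag t/n -0.0 1.0 F t/n -0.9 2.4 gap 25.7 22.775
```

Request:
{"name": "arm_command", "arguments": {
  "steps": [
    [0.2,-5.2,-0.8,0,0],
    [0.2,-10.2,-2.1,0,0],
    [0.2,-10.2,-2.1,0,0]
  ]
}}

```text
clock: 23.15
eef_pos: [623.8, 154.9, 217.7]
eef_rot: [3.141, 0.614, 2.876]
wrist_force: [-3.8, 2.8, 5.0]
finger_gap: 26.0
finger_force: 15.0
```

```bash
python3 -c "from tab import *;rep(525)"
```

```text
f 525 lag t/n -0.8 0.7 F t/n -1.2 1.4 gap 26.0 23.15
```

Request:
{"name": "arm_command", "arguments": {
  "steps": [
    [0.2,-5,-1.8,0,0],
    [0.2,-9.7,-4,0,0],
    [0.2,-9.7,-4,0,0]
  ]
}}

```text
clock: 23.52
eef_pos: [630.3, 149.0, 223.2]
eef_rot: [3.141, 0.614, 2.876]
wrist_force: [-4.1, 1.6, 6.1]
finger_gap: 25.5
finger_force: 15.0
```

```bash
python3 -c "from tab import *;rep(535)"
```

```text
f 535 lag t/n -1.1 0.6 F t/n -0.3 0.4 gap 25.5 23.525
```

Request:
{"name": "arm_command", "arguments": {
  "steps": [
    [0.2,-4.6,-2.5,0,0],
    [0.2,-8.9,-5.5,0,0],
    [0.2,-8.9,-5.5,0,0]
  ]
}}

```text
clock: 23.9
eef_pos: [635.8, 141.7, 228.3]
eef_rot: [3.141, 0.614, 2.876]
wrist_force: [-5.6, 2.2, 7.3]
finger_gap: 26.2
finger_force: 15.0
```

```bash
python3 -c "from tab import *;rep(545)"
```

```text
f 545 lag t/n -1.2 0.3 F t/n -0.9 0.1 gap 26.2 23.9
```

Request:
{"name": "arm_command", "arguments": {
  "steps": [
    [0.2,-4,-3.3,0,0],
    [0.2,-7.8,-7,0,0],
    [0.2,-7.8,-7,0,0]
  ]
}}

```text
clock: 24.28
eef_pos: [640.1, 133.3, 232.8]
eef_rot: [3.141, 0.614, 2.876]
wrist_force: [-6.2, 2.4, 6.4]
finger_gap: 25.7
finger_force: 15.0
```

```bash
python3 -c "from tab import *;rep(555)"
```

```text
f 555 lag t/n -1.2 -0.0 F t/n -1.6 -0.8 gap 25.7 24.275
```

Request:
{"name": "arm_command", "arguments": {
  "steps": [
    [0.2,-3.4,-4,0,0],
    [0.2,-6.4,-8.2,0,0],
    [0.2,-6.4,-8.2,0,0]
  ]
}}

```text
clock: 24.65
eef_pos: [642.9, 123.9, 236.4]
eef_rot: [3.141, 0.614, 2.876]
wrist_force: [-6.2, 2.9, 7.0]
finger_gap: 25.3
finger_force: 15.0
```

```bash
python3 -c "from tab import *;rep(565)"
```

```text
f 565 lag t/n -1.1 -0.3 F t/n -1.8 -0.5 gap 25.3 24.65
```

```bash
python3 - <<'E'
from tab import *
for k in range(565,840,13): print(k+13,[r[1:3] for r in rows(k,k+13,2)])
E
```

```text
578 [[-3.4, -5.9], [-6.1, -12.2]]
591 [[-1.9, -6.5], [-3.1, -13.2]]
604 [[-0.5, -6.8], [-0.2, -13.6]]
617 [[1.1, -6.7], [3.0, -13.3]]
630 [[2.5, -6.2], [5.8, -12.2]]
643 [[3.9, -5.6], [8.5, -10.6]]
656 [[5.1, -4.6], [10.6, -8.5]]
669 [[6.0, -3.3], [12.3, -5.8]]
682 [[6.5, -1.9], [13.2, -3.0]]
695 [[6.8, -0.3], [13.6, 0.1]]
708 [[6.7, 1.2], [13.2, 3.2]]
721 [[6.3, 2.7], [12.2, 6.1]]
734 [[5.5, 4.0], [10.5, 8.6]]
747 [[4.4, 5.2], [8.2, 10.8]]
760 [[3.2, 6.0], [5.7, 12.3]]
773 [[1.7, 6.6], [2.7, 13.4]]
786 [[0.2, 6.8], [-0.4, 13.5]]
799 [[-1.3, 6.7], [-3.4, 13.2]]
812 [[-2.8, 6.2], [-6.3, 12.0]]
825 [[-4.1, 5.4], [-8.8, 10.4]]
838 [[-5.2, 4.3], [-10.9, 8.0]]
851 [[-6.1, 3.1], [-12.5, 5.5]]
```

Request:
{"name": "arm_command", "arguments": {
  "steps": [
    [0.2,-3.4,-5.9,0,0],
    [0.2,-6.1,-12.2,0,0],
    [0.2,-6.1,-12.2,0,0]
  ]
}}

```text
clock: 25.02
eef_pos: [644.4, 110.8, 239.9]
eef_rot: [3.142, 0.614, 2.876]
wrist_force: [-7.6, 2.8, 7.3]
finger_gap: 26.0
finger_force: 15.0
```

```bash
python3 -c "from tab import *;rep(578)"
```

```text
f 578 lag t/n -0.9 -0.7 F t/n -1.5 -2.0 gap 26.0 25.025
```

Request:
{"name": "arm_command", "arguments": {
  "steps": [
    [0.2,-1.9,-6.5,0,0],
    [0.2,-3.1,-13.2,0,0],
    [0.2,-3.1,-13.2,0,0]
  ]
}}

```text
clock: 25.4
eef_pos: [643.4, 97.4, 241.8]
eef_rot: [3.141, 0.614, 2.876]
wrist_force: [-8.7, 3.6, 8.2]
finger_gap: 25.6
finger_force: 15.0
```

```bash
python3 -c "from tab import *;rep(591)"
```

```text
f 591 lag t/n -0.8 -0.9 F t/n -1.5 -2.8 gap 25.6 25.4
```

Request:
{"name": "arm_command", "arguments": {
  "steps": [
    [0.2,-0.5,-6.8,0,0],
    [0.2,-0.2,-13.6,0,0],
    [0.2,-0.2,-13.6,0,0]
  ]
}}

```text
clock: 25.78
eef_pos: [639.9, 84.4, 241.9]
eef_rot: [3.141, 0.614, 2.876]
wrist_force: [-7.8, 4.0, 7.6]
finger_gap: 25.3
finger_force: 15.0
```

```bash
python3 -c "from tab import *;rep(604)"
```

```text
f 604 lag t/n -0.7 -1.1 F t/n -1.5 -2.8 gap 25.3 25.775
```

Request:
{"name": "arm_command", "arguments": {
  "steps": [
    [0.2,1.1,-6.7,0,0],
    [0.2,3,-13.3,0,0],
    [0.2,3,-13.3,0,0]
  ]
}}

```text
clock: 26.15
eef_pos: [634.0, 72.3, 240.2]
eef_rot: [3.141, 0.614, 2.876]
wrist_force: [-9.0, 4.4, 8.0]
finger_gap: 25.7
finger_force: 15.0
```

```bash
python3 -c "from tab import *;rep(617)"
```

```text
f 617 lag t/n -0.5 -1.3 F t/n -0.6 -3.8 gap 25.7 26.15
```

Request:
{"name": "arm_command", "arguments": {
  "steps": [
    [0.2,2.5,-6.2,0,0],
    [0.2,5.8,-12.2,0,0],
    [0.2,5.8,-12.2,0,0]
  ]
}}

```text
clock: 26.52
eef_pos: [626.3, 61.9, 237.0]
eef_rot: [3.141, 0.614, 2.876]
wrist_force: [-9.8, 4.6, 8.6]
finger_gap: 25.4
finger_force: 15.0
```

```bash
python3 -c "from tab import *;rep(630)"
```

```text
f 630 lag t/n -0.3 -1.4 F t/n 0.4 -4.1 gap 25.4 26.525
```

Request:
{"name": "arm_command", "arguments": {
  "steps": [
    [0.2,3.9,-5.6,0,0],
    [0.2,8.5,-10.6,0,0],
    [0.2,8.5,-10.6,0,0]
  ]
}}

```text
clock: 26.9
eef_pos: [616.9, 53.6, 232.2]
eef_rot: [3.141, 0.615, 2.876]
wrist_force: [-7.9, 6.0, 9.1]
finger_gap: 25.7
finger_force: 15.0
```

```bash
python3 -c "from tab import *;rep(643)"
```

```text
f 643 lag t/n -0.2 -1.4 F t/n -1.0 -4.2 gap 25.7 26.9
```

Request:
{"name": "arm_command", "arguments": {
  "steps": [
    [0.2,5.1,-4.6,0,0],
    [0.2,10.6,-8.5,0,0],
    [0.2,10.6,-8.5,0,0]
  ]
}}

```text
clock: 27.28
eef_pos: [607.9, 49.6, 227.2]
eef_rot: [3.136, 0.619, 2.876]
wrist_force: [9.1, 19.8, 3.5]
finger_gap: 26.0
finger_force: 15.0
```

```bash
python3 -c "from tab import *;rep(656)"
```

```text
f 656 lag t/n -2.3 -2.6 F t/n -15.6 -15.6 gap 26.0 27.275
```

Request:
{"name": "arm_command", "arguments": {
  "steps": [
    [0.2,0,0,0,0],
    [0.2,0,0,0,0]
  ]
}}

```text
clock: 27.52
eef_pos: [608.0, 49.7, 227.2]
eef_rot: [3.136, 0.619, 2.877]
wrist_force: [9.0, 19.3, 4.9]
finger_gap: 26.0
finger_force: 15.0
```

```bash
python3 - <<'E'
from tab import *
rep(656);print(rows(656,559,10))
from h import *
c=imaging.camera("side");cv2.imwrite("pics/s2.png",cv2.resize(c["img"][150:290,250:400,::-1],None,fx=4,fy=4))
E
```

```text
f 656 lag t/n -2.5 -2.7 F t/n -16.0 -14.7 gap 26.0 27.525
[[0.2, -8.1, 6.1, 0, 0], [0.2, -15.1, 13.5, 0, 0], [0.2, -20.7, 21.9, 0, 0], [0.2, -24.9, 31.2, 0, 0], [0.2, -27.4, 41.0, 0, 0], [0.2, -28.2, 51.1, 0, 0], [0.2, -27.3, 61.2, 0, 0], [0.2, -24.7, 71.0, 0, 0], [0.2, -20.5, 80.2, 0, 0], [0.2, -14.8, 88.6, 0, 0]]
```

Request:
{"name": "arm_command", "arguments": {
  "steps": [
    [0.2,-8.1,6.1,0,0],
    [0.2,-15.1,13.5,0,0],
    [0.2,-20.7,21.9,0,0],
    [0.2,-24.9,31.2,0,0],
    [0.2,-27.4,41.0,0,0],
    [0.2,-28.2,51.1,0,0],
    [0.2,-27.3,61.2,0,0],
    [0.2,-24.7,71.0,0,0],
    [0.2,-20.5,80.2,0,0],
    [0.2,-14.8,88.6,0,0],
    [0.2,-14.8,88.6,0,0],
    [0.2,-14.8,88.6,0,0]
  ]
}}

```text
clock: 29.08
eef_pos: [640.4, 129.4, 233.3]
eef_rot: [-3.14, 0.611, 2.877]
wrist_force: [-13.4, -0.4, 6.3]
finger_gap: 25.7
finger_force: 15.0
```

```bash
python3 -c "from tab import *;rep(559)"
```

```text
f 559 lag t/n -1.7 -1.4 F t/n -1.3 -7.9 gap 25.7 29.075
```

Request:
{"name": "arm_command", "arguments": {
  "steps": [
    [0.6,0,0,0,0],
    [0.6,0,0,0,0],
    [0.6,0,0,0,0],
    [0.6,0,0,0,0],
    [0.6,0,0,0,0],
    [0.6,0,0,-20,0],
    [0.6,0,0,-45,0],
    [0.6,0,0,-80,0],
    [0.6,20,0,-120,0],
    [0.6,40,0,-150,0],
    [0.6,40,0,-150,0]
  ]
}}

```text
clock: 30.45
eef_pos: [525.0, 161.6, 335.8]
eef_rot: [3.139, 0.616, 2.876]
wrist_force: [0.8, -0.1, 0.4]
finger_gap: 56.7
finger_force: 0.0
```

```bash
python3 - <<'E'
from h import *
p,M,s=pose();c=imaging.camera("wrist");cv2.imwrite("pics/w3.png",c["img"][:,:,::-1])
C=np.array([613.,97.5,184.6]);Q=np.load("p0.npy")
r=find_in(c,"crank_grip");print([(x["rect"],x["p"]) for x in r[:2]],s["wrist_force"],s["finger_gap"])
# predicted handle end at 648.5 - n*: project ring points
a=-Q[1:][:,2];h=C-7*a
for f in(60,75,90,105,120):
    t=np.radians(-58+648.5-f);q=h+58*a+60*(np.cos(t)*Q[1:][:,0]+np.sin(t)*Q[1:][:,1]);print(f,proj(c,q).round())
t=imaging.camera("top")
for k in("transmitter","wrench","coupler"):print(k,[np.round(x["rect"]).tolist() for x in find_in(t,k)[:1]])
E
```

```text
[([320.2, 279.1, 25.3, 46.5], 0.69)] [ 0.804508   -0.10029389  0.36199883] 56.70232201362858
60 [290. 298.]
75 [306. 294.]
90 [320. 285.]
105 [332. 274.]
120 [340. 259.]
transmitter [[165.0, 228.0, 66.0, 46.0]]
wrench [[361.0, 275.0, 93.0, 34.0]]
coupler [[270.0, 257.0, 46.0, 40.0]]
```

View pics/w3.png

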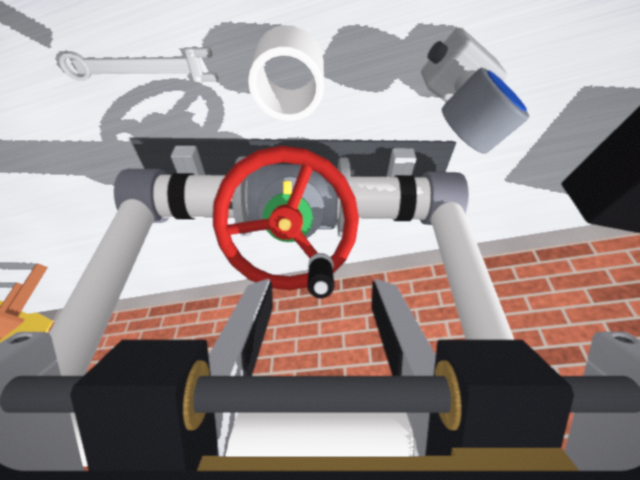

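The handle's end is at (320,288), against (320,285) predicted for 90° back. The gripper is clear of the wheel, and the transmitter, wrench and coupler have not moved.

```bash
python3 -c "
from h import *
print(job.sign_off())"
```

```text
the job is handed in; nothing more can be done
None
```

The valve is shut and the job is handed in: I cranked the wheel clockwise about 1.8 turns until it met its stop, held it there at about 16 N, turned it back about 90° and let go. The transmitter, wrench and coupler have not moved, but I got no verdict back when handing in.

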